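# Set a spring finger with its taper key

## Task

Set the leaf-spring hold-down finger on the tool trolley so that it gives 6 mm, within a millimetre, under a 10 N press on the round stud at its mid-span. First press the stud steadily with about 10 N for half a second to see how far it gives now; then slide the taper key further in under the leaf by what is needed, let it go, and press the stud with 10 N again to prove the setting (press again after any further correction). Never load the leaf above 15 N, leave the key lying flat between its guides, and leave the other things alone.

Things in the scene. Friction and masses are not known exactly. Their poses are not given: they have to be found in the camera images.
- fixture: The spring finger, bolted down. Origin: centre under its post and leaf line on the tray; x along the leaf from post to tip, y to the key's lug side. Plate x -75 to 75, y -65 to 95 mm, 10 thick. Post x -75 to -30, 40 wide, 60 tall. Leaf 24 wide, underside 46 mm up, from the post to x 83. Two guide rails across y at x -3.5 and 19.5, 36 long, 18 high, take the key between them. yaw within 0.5 rad.
- tongue: The leaf's free part. Origin: top of the round stud at mid-span, where to press: fixture x 28, y 0, 52.5 mm above the tray when unloaded. Pressed down it first gives softly (about 0.5 N/mm), then the leaf's foot screw lands on the key and it stiffens to 4 to 5 N/mm. Starts with 8 to 17 mm of give at 10 N, as key and the screw's unknown length (13.3 to 17.5 mm) make it; 15 N is the limit.
- key: Loose steel taper key, 0.18 kg, lying on the plate between the guides, under the leaf. Origin: middle of its flat underside; y to the thick end (as fixture y). Bar 16 wide, y -45 to 45, top slopes 0.15, 18 mm high at the origin. Lug at y 45 to 61, 16 x 16, 42 tall: grip across x, or push. Slid 10 mm towards its thin end (-y, inward) it takes about 2.2 mm off the give at 10 N. It stays where left.
- stock_bin: bystander: open plastic bin 160 x 125 mm, 80 high, full of steel drill blanks, fixed. Origin: centre of its underside.
- chuck: bystander: steel drill chuck standing on its back, 54 mm in diameter, 74 mm tall. Origin: centre of its underside.
- wheel: bystander: grey grinding wheel lying flat, 100 mm in diameter, 18 mm thick. Origin: centre of its underside.
- parallel: bystander: ground steel bar lying on the tray, 24 x 150 x 30 mm. Origin: centre of its underside.
Mind the look-alikes: they are no part of the job. Leave any pink look-alike of the fixture alone.

How it is judged (in metres and radians):
On the way, in this order (a step that is already met when the one before it is completed fails the run):
1. before the key is moved (under 6 mm), the stud is pressed at 8 to 13 N (contact force between anything else and tongue between 8 and 13 N and horizontal distance between the grasp point and tongue below 0.02 m and distance of key from where it was at the start of the episode below 0.006 m), for 0.3 s.
2. the stud is pressed at 8.5 to 12 N, the key let go, and it gives 4.6 to 7.2 mm (its top 45.3 to 47.9 mm above the fixture's underside) (contact force between anything else and tongue between 8.5 and 12 N and horizontal distance between the grasp point and tongue below 0.02 m and z of tongue in the frame of fixture between 0.0453 and 0.0479 m and contact force between each of the arm, the fingers and key below 0.1 N), for 0.3 s.
At the end, for the whole second after the job is handed in: The leaf is free and unloaded (stud top more than 50 mm up); the taper key lies flat (tilt under 0.06 rad) and at rest on the plate between its guides (x within 5 mm of their middle), with its origin at fixture y -22 to 20.5 mm, so pushed in from its start (y of key in the frame of fixture between -0.022 and 0.0205 m and x of key in the frame of fixture between 0.003 and 0.013 m and z of key in the frame of fixture below 0.013 m and angle between key's own z axis and vertical below 0.06 rad and linear speed of key below 0.02 m/s and z of tongue in the frame of fixture above 0.05 m); the robot touches nothing.
It fails at once if the leaf is loaded above 15 N (contact force between anything else and tongue above 15 N).
It fails at once if the key is lifted off the plate (over 10 mm) (z of key in the frame of fixture above 0.02 m).
It fails at once if a bystander is shifted more than 30 mm (distance of any of chuck, wheel, parallel from where it was at the start of the episode above 0.03 m).
It also fails if it takes over 72 s, if anything falls off the work surface, if the arm or the gripper's body presses on something with over 40 N, if the wrist force passes 120 N, or if a joint passes its speed limit or range.

## Robot

A 6-joint arm with a two-finger parallel gripper is mounted at the origin on the work surface. World frame = base frame: x ahead of the robot, y to its left, z up, the work surface at z = 0. Lengths are in m, angles in degrees, forces in N, time in s.
With the tool pointing down it reaches from about 0.3 to 0.75 m from the base axis. Payload 8.5 kg.
Tool frame: the origin (TCP) lies at the very end of the fingers, on their centre line; the grasp point (between the pads) lies 19 mm behind it; z points along the fingers, y is the direction in which the jaws open and shut (so a half turn about z gives the same grasp; the last joint's range is limited). The gripper opens to 85 mm and grips with 20 to 120 N. Pads are 22 mm wide; open, the fingers measure 114 mm over their backs; the gripper's body (76 mm by 85 mm) begins 54 mm behind the grasp point. The pads swing forward as they close: fully open they stand 13 mm farther back than shut.
Start: joints at [-81.377, 21.807, 74.336, -0, 83.858, -12.336], TCP at [0.197, -0.514, 0.231] pointing down, gripper open.
Joint ranges: [-178.18, 178.18], [-50.72, 133.34], [12.68, 142.11], [-81.47, 261.47], [9.98, 163.14], [-165.26, 165.26]. Speed limits (degrees/s): [136.94, 136.94, 180, 180, 180, 180].

## Interface

Orientations are given as a 3x3 rotation matrix whose columns are the frame's x, y, z axes.
In Python, from rig import status, vision, env gives the robot as it stands.
- The arm moves only by the tool send_rows, never from a script. Its argument "targets" is a list of rows, each a list of 7 numbers: the shift along the tool's x, y, z in units of 50 mm (1.0 is 50 mm), then the turn, a rotation vector about the tool's x, y, z in units of 8 degrees (1.0 is 8 degrees), then the finger opening in mm, from 0 to 85.4. A call has 1 to 5 rows; each row is the pose to reach, as a shift and turn from the pose commanded when the call began, along the tool's axes at that moment; what a row does not reach only later rows make up. A row lasts 1/8 s, in which the tool goes at most 62.5 mm and 10.7 degrees, less where a joint would pass 70% of its speed; a pose out of reach is approached as far as the arm can. A call with a gripper value outside its range is refused whole. The fingers move at their own pace and stop on an object; "grip_force" is the grip in N (left out, the last holds). Time passes only in rows, so rows that repeat a pose let the fingers close. It gives the time, the measured TCP pose, the force and the opening at its end, in the units of the state.
- status.observe(): the state, without advancing time (a new reading comes with each control period).
- vision.get_image(name): name is "side" or "top"; returns (picture, depth): 420x560x3 uint8, red, green, blue; 420x560 float32, m along the optical axis (not along the pixel's ray), 0 where there is no reading.
- vision.camera_model(name): a dict with "camera_matrix" (3x3 intrinsics, pixels), "view" (4x4, takes a point from world to camera coordinates). Camera axes: x right, y down, z forward; pixel columns grow to the right and rows downward; lengths in m; the calibration is good to about 2 mm. A picture is of the moment at which its call begins. camera_model takes no time and is no camera call.
- env.close_job(): hands the job in, once; it reports no verdict.
Trained networks look in the newest picture that a camera, given by its name, has taken for a name from the list of things; names that differ only in an ending like _2 or _b are one class to them, and where a whole thing is asked for, a point or a joint stands for the part that bears it (a point fixed in the world has none). Each returns a list of dicts, best first, with "p" (0 to 1); they miss things now and then, are a little off and sometimes report something else, mostly with a low value. They report only what shows in the picture. A call takes as long as a camera call. They do not tell look-alikes from the thing itself.
- vision.masks_of(camera, label): "pixels" (420x560 bool, what is visible of it) and "extent" ([left, top, right, bottom] in pixels, round what is visible of it).
The state is a dict: "time_s": time; "q": joint angles; "qvel": joint speeds; "joint_efforts": joint torques, N m; "position": TCP position; "tool_rot": TCP orientation; "ft_force": force on the tool from outside, world axes, zero at the start; "wrist_torque": the same for the moment, N m; "grip_width": finger opening in m.
Only numpy, scipy, OpenCV 4.12 (cv2) and the standard library are available. Lean on these libraries where they do the work, as an engineer would, in place of code of your own. Each camera call takes 0.05 s, during which the arm holds its last target.

## Working session

There is one attempt and no reset: what is moved stays moved. The work goes in short steps, Python scripts to look and compute and a tool call to move; the robot and the scene stay as the last step left them, time stands still between calls to the robot, and variables do not carry over. Pictures are saved under pics/ and viewed, and the job is handed in when it is done.

Besides the shell and the picture viewer there is one more tool, called after "Call:" by a JSON object that holds its "name" and its "arguments". send_rows: Moves the arm, as the interface text tells. Its arguments: {"type":"object","properties":{"targets":{"type":"array","items":{"type":"array","items":{"type":"number"}}},"grip_force":{"type":"number"}},"required":["targets"]}

```bash
ls; mkdir -p pics
python3 - <<'E'
from rig import status, vision, env
import cv2
s=status.observe(); print(s)
for n in("side","top"):
    p,d=vision.get_image(n); cv2.imwrite(f"pics/{n}0.png",p[:,:,::-1]); m=vision.camera_model(n); print(n,m)
    import numpy as np; np.save(f"pics/{n}0d.npy",d)
    for l in("fixture","tongue","key"):
        for r in vision.masks_of(n,l): print(n,l,r['p'],r['extent'],r['pixels'].sum())
E
```

```text
pics
{'time_s': 0.0, 'q': array([-8.13752352e+01,  2.18419806e+01,  7.43857115e+01, -1.56660259e-03,
        8.38581632e+01, -1.23356090e+01]), 'qvel': array([-0.06455405, -0.07922432,  0.01111126,  0.00785386,  0.00329212,
        0.03678919]), 'joint_efforts': array([ 7.75595508e-04, -4.48462486e+01, -2.31278765e+01, -7.39128473e-05,
        4.86427685e-03, -3.68621880e-07]), 'position': array([ 0.19669395, -0.51330541,  0.23069686]), 'tool_rot': array([[ 9.33827036e-01,  3.57724759e-01, -2.51590791e-04],
       [ 3.57724727e-01, -9.33825914e-01,  1.47743599e-03],
       [ 2.93573433e-04, -1.46966992e-03, -9.99998877e-01]]), 'ft_force': array([-0.46070942, -0.14422126,  0.17454313]), 'wrist_torque': array([ 0.00582857,  0.01024694, -0.01195787]), 'grip_width': 0.08545951867720873}
side {'camera_matrix': array([[457.51161356,   0.        , 278.05650401],
       [  0.        , 457.51161356, 212.84961053],
       [  0.        ,   0.        ,   1.        ]]), 'view': array([[-0.97789524, -0.20809764, -0.02040267,  0.55190576],
       [-0.1058002 ,  0.57660709, -0.81014232,  0.11780866]
[... 548 characters left out ...]
   ]]), 'view': array([[ 6.24767300e-03, -9.99979881e-01,  1.09779461e-03,
        -3.52969050e-02],
       [-9.78577287e-01, -6.33986500e-03, -2.05782167e-01,
         5.90066556e-01],
       [ 2.05784987e-01,  2.11382823e-04, -9.78597207e-01,
         1.23118678e+00],
       [ 0.00000000e+00,  0.00000000e+00,  0.00000000e+00,
         1.00000000e+00]])}
top fixture 0.95 [290.4, 263.4, 378.2, 338.5] 3692
top fixture 0.82 [202.6, 178.1, 276.8, 256.0] 3477
top fixture 0.65 [280.1, 95.4, 351.8, 163.4] 3550
top tongue 0.71 [318.6, 96.3, 339.8, 121.2] 287
top tongue 0.6 [243.4, 180.2, 254.8, 210.8] 262
top tongue 0.59 [343.2, 280.5, 362.4, 308.8] 269
top key 0.74 [212.6, 200.7, 258.4, 219.8] 268
```

View pics/top0.png

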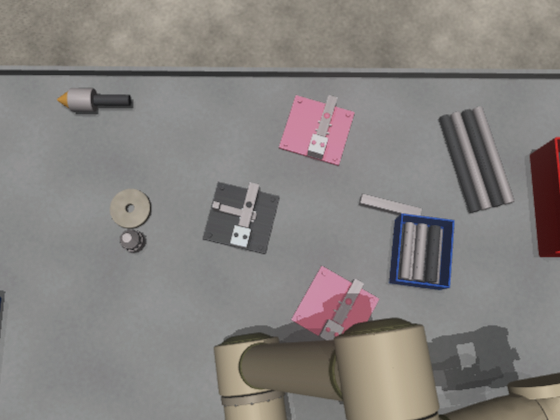

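View pics/side0.png

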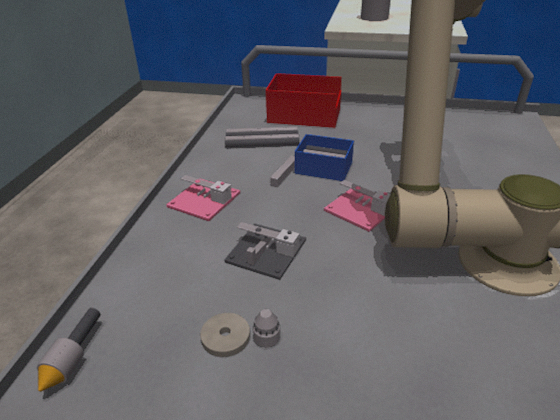

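Run:
```python
import cv2
p=cv2.imread("pics/top0.png"); c=p[85:345,190:390]; cv2.imwrite("pics/topz.png",cv2.resize(c[:, :],(600*200//260*1,600),interpolation=cv2.INTER_CUBIC))
cv2.imwrite("pics/topA.png",cv2.resize(p[255:345,280:385],(700,600),interpolation=cv2.INTER_CUBIC))
cv2.imwrite("pics/topB.png",cv2.resize(p[170:260,195:300],(700,600),interpolation=cv2.INTER_CUBIC))
cv2.imwrite("pics/topC.png",cv2.resize(p[85:175,265:370],(700,600),interpolation=cv2.INTER_CUBIC))
```

```text
(no output)
```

The dark fixture at top (242,218) is the real one. Its post is at (241,236), the leaf runs up to (252,185) and the key's lug points left at (216,206). The pink look-alikes are at (317,130) and (335,303).

View pics/topB.png

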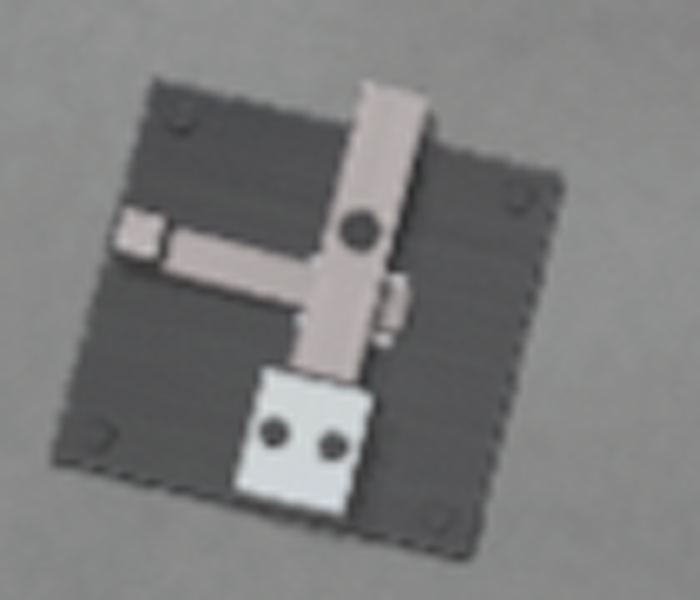

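```bash
cat > h.py <<'E'
import numpy as np
from rig import status, vision, env
def cast(n,u,v,z):
    m=vision.camera_model(n);K=m['camera_matrix'];V=m['view'];R=V[:3,:3];t=V[:3,3]
    c=-R.T@t; d=R.T@np.linalg.inv(K)@np.array([u,v,1.]); s=(z-c[2])/d[2]; return c+s*d
def proj(n,P):
    m=vision.camera_model(n);K=m['camera_matrix'];V=m['view']; P=np.atleast_2d(P)
    c=(V[:3,:3]@P.T).T+V[:3,3]; q=(K@c.T).T; return q[:,:2]/q[:,2:]
def pts(n,d,mask):
    m=vision.camera_model(n);K=m['camera_matrix'];V=m['view'];v,u=np.nonzero(mask&(d>0));z=d[v,u]
    c=np.linalg.inv(K)@np.vstack([u*z,v*z,z]); return (V[:3,:3].T@(c-V[:3,3:4])).T,u,v
E
python3 - <<'E'
from h import *
d=np.load("pics/top0d.npy")
import cv2
p=cv2.imread("pics/top0.png").astype(int)
r=np.zeros(d.shape,bool); r[178:258,200:282]=1
P,u,v=pts("top",d,r)
print(np.percentile(P[:,2],[1,5,25,50,75,90,95,99]))
mx=p.max(2)
# dark plate outline
rr=r&(mx<75); 
import cv2
k=cv2.morphologyEx(rr.astype(np.uint8),cv2.MORPH_OPEN,np.ones((3,3)))
hull=cv2.convexHull(np.argwhere(k)[:,::-1].astype(np.int32)); print(cv2.minAreaRect(hull))
h=np.full(d.shape,0.);h[v,u]=P[:,2]*1000
np.set_printoptions(linewidth=250)
print(h[178:256:3,200:282:3].round().astype(int))
E
```

```text
[-0.00525652 -0.00306461  0.00087028  0.00797501  0.0125892   0.04782263
  0.05295178  0.05896182]
((216.0, 210.0), (2.0, 4.0), 90.0)
[[ 0 -1  5  6 -3  4  0  5 -3  2  1  2 -2 -1  4  0  0  4  4 -3  4 -1  1  2  0  1 -5  5]
 [ 5 -2 -3  0 -5  7 -4 -1 -3 -3 -1  1 -4 -1  5  3  2  0  0 -1  0  0 -3 -3  1  0  4  2]
 [-2  5 -1  2 -2 -1  9  8  8  7  8  4 -2  4 -1  3  1 47 47 49  1 -2  2  1  1  1  2 -2]
 [ 1 -1 -5  2  5  1 11 16 17 10 11 12 13  7 14  1 -4 50 50 47  0  6  6  4  0  1 -5  1]
 [-2 -1  2  3 -2 -2  5  9 14  4 11 10  9 11  9  9 49 50 54 51 -2 -5 -2  1 -5  2 -4  2]
 [ 3  1 -1  0 -2  9  8  8  6  7 13  7 10 12 10  7 47 49 54 15 12  5 10  9 -7  2  0 -3]
 [ 3  0  3  1 -5  6  8 14 13 15  0 11 10  7 10  7 43 47 46 11 12  6 10  6 11  7 10  6]
 [ 2  3  4  5 -1 13  8 11 15  9 11 12  9  9  9 10 47 47 52  6 12 12  9  9 16 10  8  2]
 [ 1  5  4 -2  1 52 53  9 11  7  6  8  9 12 14 44 53 52 46 17 10 11  5  9 14 13  7 -1]
 [-5 -2 -2 -2 10 54  0 31 39 26  8  8  7  6 12 55 55 52 12  6 10 12  2 13 11 16  2 -5]
 [-4 -1  4 -2 11 39 47 34 33 35 31 26 27 12 18 43 53 48 12  6 13 10 11 12  5 13  1 -1]
 [ 3 -1 -
[... 596 characters left out ...]
-1]
 [-3  2 12 11 12 14  8 10 10 16 11 55 62 59 60 57 52 35  6 10 11  9 11  9 -4  4  1  2]
 [-3  2 15 17 13 11 10 16 11  4  5 57 57 59 55 62 58 10 12  9  4  9  9 10 -1  4 -1  3]
 [ 1 11 10  9  8  9  8  8 11 10  2 56 56 58 58 61 54 14 11  9  5 11  6  2  3  0  1  3]
 [-4  3  2 -1  2 12 11 14 12  9 10 58 52 53 61 53 47  8 11  9  7  9 12  1  2  3 -3  5]
 [ 2  2 -3 -2 -4 -5  1 -3  2  9 10 40 55 54 54 55 28 15 13 12 10 12 13 -4 -3 -2  2 -1]
 [-2  0 -3  1  1  5  0  0 -4 -3  2  1 -3 10 24 39 15 14  6  7 16  5 14  2 -2  2  3 -2]
 [-3  0  3 -2  0  1  2  5 -1 -3  4 -3  2 -1  0 -4 -1  5 12  8 14  9  9 -2 -1 -1 -1 -1]
 [ 1 -4  4  0  2  0  1 -3  2 -1  4 -3  4  1 -2 -3  0  0  0  1  0 -1 -3 -1  4  3  3  0]]
```

```bash
python3 - <<'E'
from h import *
from scipy.optimize import least_squares
C=[((152,78),(75,95,10)),((565,172),(75,-65,10)),((470,560),(-75,-65,10)),((52,465),(-75,95,10)),((361,231),(28,0,52)),
((268,365),(-30,20,60)),((375,390),(-30,-20,60)),((345,515),(-75,-20,60)),((235,490),(-75,20,60))]
W=np.array([cast("top",(a[0]+.5)/6.6667-.5+195,(a[1]+.5)/6.6667-.5+170,f[2]/1000)[:2] for a,f in C])
F=np.array([f[:2] for a,f in C])/1000
def T(p,F): c,s=np.cos(p[2]),np.sin(p[2]); return F@np.array([[c,s],[-s,c]])+p[:2]
r=least_squares(lambda p:(T(p,F)-W).ravel(),[.5,0,0]); print(r.x,np.degrees(r.x[2])); print((T(r.x,F)-W)*1000)
p=r.x
def px2(x,y,z):
    w=cast("top",(x+.5)/6.6667-.5+195,(y+.5)/6.6667-.5+170,z)[:2]-p[:2]; c,s=np.cos(p[2]),np.sin(p[2]); return np.array([c*w[0]+s*w[1],-s*w[0]+c*w[1]])*1000
print("lug c",px2(141,234,.052), [px2(*a,.052) for a in((123,205),(168,217),(158,262),(112,250))])
print("stud",px2(361,231,.052),"tip",px2(363,82,.048),px2(432,100,.048),"rails",px2(396,275,.028),px2(385,345,.028))
print("stud world",T(p,np.array([[.028,0]])),"lug world",T(p,np.array([[.008,.083]])))
print(p.tolist())
s=status.observe(); R=s['tool_rot']; print(np.degrees(np.arctan2(R[1,0],R[0,0])))
# check side cam
c,sn=np.cos(p[2]),np.sin(p[2])
for f in C: 
    w=T(p,np.array([f[1][:2]])/1000)[0]; print(f[1],proj("side",[w[0],w[1],f[1][2]/1000]).round(1))
E
python3 -c "
import cv2
p=cv2.imread('pics/side0.png');cv2.imwrite('pics/sideB.png',cv2.resize(p[210:285,215:320],(735,525),interpolation=cv2.INTER_CUBIC))"
```

```text
[ 0.57888836  0.05550287 -0.22064425] -12.641984438878598
[[-0.85945306 -0.17328403]
 [-0.37126295  0.1130308 ]
 [ 0.08126078 -0.91437033]
 [ 0.80733658  0.26943544]
 [ 0.48687816  0.21875589]
 [-0.66919032  0.6071159 ]
 [-0.59808928  0.0080003 ]
 [ 0.52978609  0.03679391]
 [ 0.59273399 -0.16547786]]
lug c [ 8.52460702 77.14763219] [array([17.50187011, 86.2103678 ]), array([16.85292796, 69.17611805]), array([-0.14522468, 68.56026493]), array([ 0.40873414, 85.902154  ])]
stud [27.57280194 -0.32000985] tip [82.96599785 12.7009524 ] [ 82.03922529 -13.56840793] rails [ 19.17801515 -14.18461462] [ -7.24732387 -16.42937479]
stud world [[0.60620954 0.04937483]] lug world [[0.60485965 0.1347398 ]]
[0.5788883569391735, 0.05550286591920635, -0.22064425244431937]
20.958027482102818
(75, 95, 10) [[223. 260.]]
(75, -65, 10) [[253.1 223.3]]
(-75, -65, 10) [[305.  237.2]]
(-75, 95, 10) [[279.2 277.1]]
(28, 0, 52) [[257.1 228.9]]
(-30, 20, 60) [[274.7 236.8]]
(-30, -20, 60) [[281.6 227.4]]
(-75, -20, 60) [[298.4 231.9]]
(-75, 20, 60) [[291.9 241.5]]
```

View pics/sideB.png

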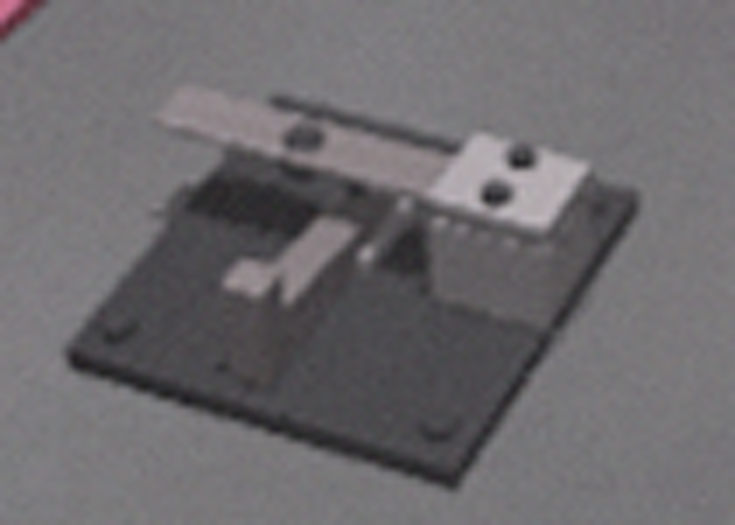

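```bash
cat >> h.py <<'E'
from scipy.spatial.transform import Rotation as Ro
FX=[0.578888,0.055503,-0.220644]
def f2w(x,y,z):
    c,s=np.cos(FX[2]),np.sin(FX[2]); return np.array([FX[0]+(c*x-s*y)/1e3,FX[1]+(s*x+c*y)/1e3,z/1e3])
def w2f(P):
    c,s=np.cos(FX[2]),np.sin(FX[2]); w=np.array(P[:2])-FX[:2]; return np.array([c*w[0]+s*w[1],-s*w[0]+c*w[1],P[2]])*1e3
def plan(x,y,z):
    s=status.observe(); R=s['tool_rot']; D=f2w(x,y,z)-s['position']
    c,sn=np.cos(FX[2]),np.sin(FX[2])
    G=np.array([[-sn,c,0],[c,sn,0],[0,0,-1.]]).T
    G=np.column_stack([[-sn,c,0],[c,sn,0],[0,0,-1.]])
    rv=Ro.from_matrix(R.T@G).as_rotvec(degrees=True)/8
    print("t",s['time_s'],"F",s['ft_force'].round(2),"fix",w2f(s['position']).round(2)); print("shift",(R.T@D/.05).round(3),"rot",rv.round(3))
E
python3 -c "
from h import *
plan(28,0,150)"
```

```text
t 0.4 F [-0.24 -0.15  0.75] fix [-248.36 -638.91  231.24]
shift [11.675 -7.584  1.627] rot [-1.00e-03 -1.00e-03 -7.05e+00]
```

Call:
{"name": "send_rows", "arguments": {"targets": [[1.0,-0.65,0,0,0,-0.8,0],[2.0,-1.3,0,0,0,-1.6,0],[3.0,-1.95,0,0,0,-2.4,0],[4.0,-2.6,0,0,0,-3.2,0],[5.0,-3.25,0,0,0,-4.0,0]]}}

```text
time_s: 1.02
position: [0.3729, -0.2708, 0.2315]
tool_rot: [[0.6, 0.8, 0.0], [0.8, -0.6, -0.0], [-0.0, 0.001, -1.0]]
ft_force: [0.8, -0.9, -0.4]
grip_width: 0.0002
```

```bash
python3 -c "
from h import *
plan(28,0,150)"
```

```text
t 1.025 F [ 0.79 -0.93 -0.37] fix [-129.58 -363.48  231.52]
shift [ 7.923 -0.108  1.63 ] rot [ 4.000e-03  2.000e-03 -3.026e+00]
```

Call:
{"name": "send_rows", "arguments": {"targets": [[1.0,0,0,0,0,-0.8,0],[2.1,0,0,0,0,-1.6,0],[3.3,0,0.3,0,0,-2.4,0],[4.5,0,0.6,0,0,-3.0,0],[5.7,0,0.8,0,0,-3.0,0]]}}

```text
time_s: 1.65
position: [0.5446, -0.0432, 0.1908]
tool_rot: [[0.225, 0.974, -0.0], [0.974, -0.225, -0.0], [-0.0, -0.0, -1.0]]
ft_force: [0.9, -0.7, -0.6]
grip_width: 0.0003
```

Call:
{"name": "send_rows", "arguments": {"targets": [[0.5,0,0.4,0,0,0,0],[0.9,0,0.7,0,0,0,0],[0.9,0,0.7,0,0,0,0]]}}

```text
time_s: 2.02
position: [0.5534, -0.0003, 0.1554]
tool_rot: [[0.224, 0.974, -0.002], [0.974, -0.224, 0.0], [-0.0, -0.002, -1.0]]
ft_force: [-0.4, -0.8, 1.2]
grip_width: -0.0003
```

```bash
python3 -c "
from h import *
plan(28,0,60)"
```

```text
t 2.025 F [-0.38 -0.85  1.19] fix [-12.62 -60.06 155.42]
shift [1.206 0.81  1.907] rot [-0.016  0.    -0.041]
```

Call:
{"name": "send_rows", "arguments": {"targets": [[0.6,0.4,0.5,0,0,0,0],[1.2,0.8,1.0,0,0,-0.04,0],[1.2,0.8,1.6,0,0,-0.04,0],[1.2,0.8,1.8,0,0,-0.04,0],[1.2,0.8,1.8,0,0,-0.04,0]]}}

```text
time_s: 2.65
position: [0.6065, 0.0473, 0.0669]
tool_rot: [[0.221, 0.975, 0.0], [0.975, -0.221, -0.0], [-0.0, 0.0, -1.0]]
ft_force: [-0.2, -1.3, 1.3]
grip_width: 0.0003
```

```bash
python3 -c "
from h import *
plan(28,0,60)
import cv2
p,d=vision.get_image('side'); cv2.imwrite('pics/side1.png',cv2.resize(p[150:290,180:360],(720,560)))
plan(28,0,60)
"
```

```text
t 2.65 F [-0.18 -1.31  1.27] fix [28.68 -1.92 66.89]
shift [ 0.038 -0.014  0.138] rot [ 0.001  0.001 -0.018]
t 2.7 F [0.22 0.83 0.02] fix [29.   -1.74 67.56]
shift [ 0.035 -0.02   0.151] rot [ 0.011 -0.001 -0.018]
```

View pics/side1.png

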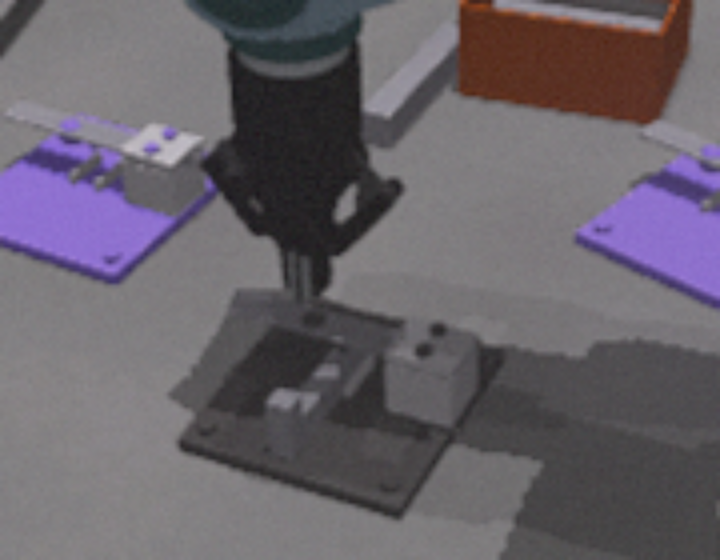

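The closed fingers stand over the stud, which shows at about (312,320) in the crop. I'm lowering in small steps.

Call:
{"name": "send_rows", "arguments": {"targets": [[0.03,-0.02,0.1,0,0,0,0],[0.03,-0.02,0.2,0,0,0,0],[0.03,-0.02,0.25,0,0,0,0],[0.03,-0.02,0.25,0,0,0,0],[0.03,-0.02,0.25,0,0,0,0]]}}

```text
time_s: 3.32
position: [0.6058, 0.05, 0.0539]
tool_rot: [[0.22, 0.975, 0.0], [0.975, -0.22, -0.0], [0.0, 0.0, -1.0]]
ft_force: [-0.2, 0.0, -0.4]
grip_width: -0.0002
```

Call:
{"name": "send_rows", "arguments": {"targets": [[0,0,0.04,0,0,0,0],[0,0,0.08,0,0,0,0],[0,0,0.12,0,0,0,0],[0,0,0.12,0,0,0,0]]}}

```text
time_s: 3.82
position: [0.6061, 0.05, 0.0479]
tool_rot: [[0.22, 0.975, 0.001], [0.975, -0.22, -0.0], [0.0, 0.001, -1.0]]
ft_force: [0.9, -0.8, 2.4]
grip_width: -0.0004
```

```bash
python3 -c "
from h import *
plan(28,0,52)"
```

```text
t 3.825 F [ 0.92 -0.84  2.36] fix [27.74  0.56 47.92]
shift [-0.011  0.005 -0.082] rot [ 0.006 -0.001 -0.01 ]
```

Call:
{"name": "send_rows", "arguments": {"targets": [[0,0,0.02,0,0,0,0],[0,0,0.04,0,0,0,0],[0,0,0.04,0,0,0,0],[0,0,0.04,0,0,0,0]]}}

```text
time_s: 4.32
position: [0.606, 0.05, 0.046]
tool_rot: [[0.22, 0.975, 0.001], [0.975, -0.22, -0.0], [0.0, 0.001, -1.0]]
ft_force: [2.8, -0.6, 3.9]
grip_width: -0.0001
```

Call:
{"name": "send_rows", "arguments": {"targets": [[0,0,0.02,0,0,0,0],[0,0,0.02,0,0,0,0],[0,0,0.02,0,0,0,0]]}}

```text
time_s: 4.7
position: [0.6059, 0.05, 0.0449]
tool_rot: [[0.22, 0.975, 0.0], [0.975, -0.22, -0.0], [0.0, 0.0, -1.0]]
ft_force: [2.7, -0.2, 3.0]
grip_width: 0.0001
```

Call:
{"name": "send_rows", "arguments": {"targets": [[0,0,0.02,0,0,0,0],[0,0,0.02,0,0,0,0],[0,0,0.02,0,0,0,0]]}}

```text
time_s: 5.08
position: [0.6059, 0.05, 0.0439]
tool_rot: [[0.22, 0.975, 0.0], [0.975, -0.22, 0.0], [0.0, 0.0, -1.0]]
ft_force: [2.6, 0.0, 3.2]
grip_width: -0.0001
```

Call:
{"name": "send_rows", "arguments": {"targets": [[0,0,0.02,0,0,0,0],[0,0,0.02,0,0,0,0],[0,0,0.02,0,0,0,0]]}}

```text
time_s: 5.45
position: [0.6059, 0.05, 0.043]
tool_rot: [[0.22, 0.975, 0.0], [0.975, -0.22, -0.0], [0.0, 0.0, -1.0]]
ft_force: [2.8, -0.4, 5.4]
grip_width: 0.0001
```

Call:
{"name": "send_rows", "arguments": {"targets": [[0,0,0.02,0,0,0,0],[0,0,0.02,0,0,0,0],[0,0,0.02,0,0,0,0]]}}

```text
time_s: 5.82
position: [0.606, 0.05, 0.0423]
tool_rot: [[0.22, 0.975, 0.001], [0.975, -0.22, -0.0], [0.0, 0.001, -1.0]]
ft_force: [2.7, 0.1, 7.3]
grip_width: -0.0002
```

Call:
{"name": "send_rows", "arguments": {"targets": [[0,0,0.01,0,0,0,0],[0,0,0.01,0,0,0,0]]}}

```text
time_s: 6.08
position: [0.606, 0.05, 0.0419]
tool_rot: [[0.22, 0.975, 0.001], [0.975, -0.22, -0.0], [0.0, 0.001, -1.0]]
ft_force: [2.2, -1.2, 8.5]
grip_width: 0.0001
```

Call:
{"name": "send_rows", "arguments": {"targets": [[0,0,0,0,0,0,0],[0,0,0,0,0,0,0]]}}

```text
time_s: 6.32
position: [0.606, 0.05, 0.042]
tool_rot: [[0.22, 0.975, 0.001], [0.975, -0.22, -0.0], [0.0, 0.001, -1.0]]
ft_force: [1.2, 0.6, 8.3]
grip_width: 0.0
```

Call:
{"name": "send_rows", "arguments": {"targets": [[0,0,0.01,0,0,0,0],[0,0,0.01,0,0,0,0],[0,0,0.01,0,0,0,0],[0,0,0.01,0,0,0,0]]}}

```text
time_s: 6.82
position: [0.606, 0.05, 0.0416]
tool_rot: [[0.22, 0.975, 0.001], [0.975, -0.22, -0.0], [0.0, 0.001, -1.0]]
ft_force: [2.1, 0.3, 9.5]
grip_width: -0.0004
```

Call:
{"name": "send_rows", "arguments": {"targets": [[0,0,0,0,0,0,0],[0,0,0,0,0,0,0],[0,0,0,0,0,0,0]]}}

```text
time_s: 7.2
position: [0.606, 0.05, 0.0416]
tool_rot: [[0.22, 0.975, 0.001], [0.975, -0.22, -0.0], [0.0, 0.001, -1.0]]
ft_force: [1.5, -1.2, 9.9]
grip_width: -0.0003
```

```bash
python3 -c "
from h import *
for i in range(8):
    vision.get_image('top'); s=status.observe(); print(s['ft_force'].round(2),s['position'][2].round(5))"
```

```text
[ 0.76 -0.85  9.71] 0.04161
[1.38 0.08 9.91] 0.04159
[ 2.55 -0.38  9.43] 0.04161
[ 2.93 -1.2  10.17] 0.04161
[ 2.43 -0.05  9.5 ] 0.04161
[ 0.92 -0.59 10.22] 0.04163
[ 2.5  -0.68  9.41] 0.0416
[ 1.39 -0.02 10.38] 0.04162
```

Give is now about 10.9 mm at 9.85 N, so the key needs to go in about 22.5 mm. I'll lift and move to the lug's outer side.

Call:
{"name": "send_rows", "arguments": {"targets": [[0,0,-0.15,0,0,0,0],[0,0,-0.5,0,0,0,0],[0,0,-0.9,0,0,0,0],[0.3,0,-1.0,0,0,0,0],[0.9,-0.1,-1.0,0,0,0,0]]}}

```text
time_s: 8.22
position: [0.6104, 0.0956, 0.0902]
tool_rot: [[0.222, 0.975, -0.002], [0.975, -0.222, 0.0], [-0.0, -0.002, -1.0]]
ft_force: [-0.2, -0.5, -0.4]
grip_width: 0.0
```

```bash
python3 -c "
from h import *
plan(8,110,32)"
```

```text
t 8.225 F [-0.21 -0.51 -0.37] fix [21.96 46.05 90.23]
shift [ 1.278 -0.281  1.165] rot [-0.013  0.002 -0.02 ]
```

Call:
{"name": "send_rows", "arguments": {"targets": [[0.6,-0.2,0,0,0,0,0],[1.25,-0.25,0,0,0,0,0],[1.25,-0.25,0.5,0,0,0,0],[1.25,-0.25,1.1,0,0,0,0],[1.25,-0.25,1.15,0,0,0,0]]}}

```text
time_s: 8.85
position: [0.6103, 0.1595, 0.0304]
tool_rot: [[0.22, 0.976, -0.007], [0.976, -0.22, -0.0], [-0.002, -0.007, -1.0]]
ft_force: [0.2, 0.0, -0.5]
grip_width: 0.0003
```

Call:
{"name": "send_rows", "arguments": {"targets": [[0,0,0,0,0,0,0],[0,0,0,0,0,0,0]]}}

```text
time_s: 9.1
position: [0.6128, 0.1589, 0.0344]
tool_rot: [[0.22, 0.975, 0.002], [0.975, -0.22, 0.0], [0.0, 0.002, -1.0]]
ft_force: [0.9, 0.3, 0.0]
grip_width: -0.0
```

```bash
python3 -c "
from h import *
import cv2
p,d=vision.get_image('side'); cv2.imwrite('pics/side2.png',cv2.resize(p[150:290,180:360],(720,560))[:,:,::-1])
p,d=vision.get_image('top'); cv2.imwrite('pics/top2.png',cv2.resize(p[170:260,195:300],(700,600),interpolation=cv2.INTER_CUBIC)[:,:,::-1])
plan(8,110,32)"
```

```text
t 9.2 F [0.29 0.75 0.41] fix [ 10.41 108.16  34.26]
shift [ 0.037 -0.048  0.045] rot [ 0.01  -0.003 -0.01 ]
```

View pics/side2.png

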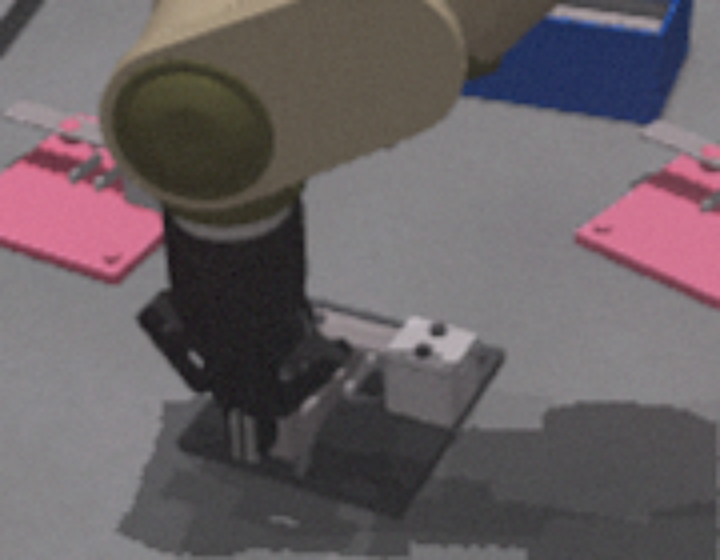

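View pics/top2.png

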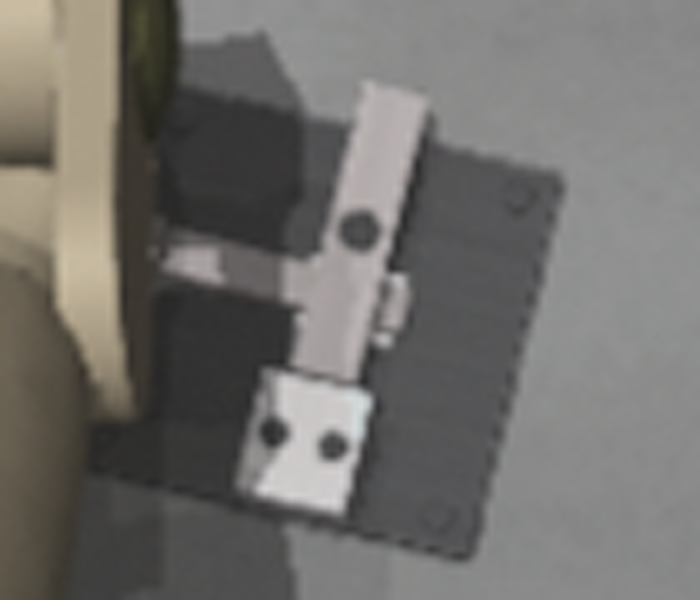

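Call:
{"name": "send_rows", "arguments": {"targets": [[-0.06,-0.05,0.04,0,0,0,0],[-0.12,-0.05,0.04,0,0,0,0],[-0.18,-0.05,0.04,0,0,0,0],[-0.24,-0.05,0.04,0,0,0,0],[-0.3,-0.05,0.04,0,0,0,0]]}}

```text
time_s: 9.82
position: [0.6066, 0.1445, 0.0314]
tool_rot: [[0.22, 0.975, 0.0], [0.975, -0.22, 0.0], [0.0, 0.0, -1.0]]
ft_force: [-0.5, 0.6, 0.2]
grip_width: 0.0
```

Call:
{"name": "send_rows", "arguments": {"targets": [[-0.06,0,0,0,0,0,0],[-0.12,0,0,0,0,0,0],[-0.18,0,0,0,0,0,0],[-0.24,0,0,0,0,0,0],[-0.24,0,0,0,0,0,0]]}}

```text
time_s: 10.45
position: [0.6039, 0.1326, 0.0313]
tool_rot: [[0.22, 0.975, -0.0], [0.975, -0.22, -0.0], [-0.0, -0.0, -1.0]]
ft_force: [1.1, 0.2, 0.4]
grip_width: -0.0002
```

```bash
python3 -c "
from h import *
import cv2
p,d=vision.get_image('side'); cv2.imwrite('pics/side3.png',cv2.resize(p[150:290,180:360],(720,560))[:,:,::-1])
p,d=vision.get_image('top'); cv2.imwrite('pics/top3.png',cv2.resize(p[170:260,195:300],(700,600),interpolation=cv2.INTER_CUBIC)[:,:,::-1])
plan(8,74,32)"
```

```text
t 10.55 F [ 0.69 -0.54  0.28] fix [ 7.5  80.91 31.27]
shift [-0.138  0.01  -0.015] rot [-0.001  0.002 -0.01 ]
```

View pics/side3.png

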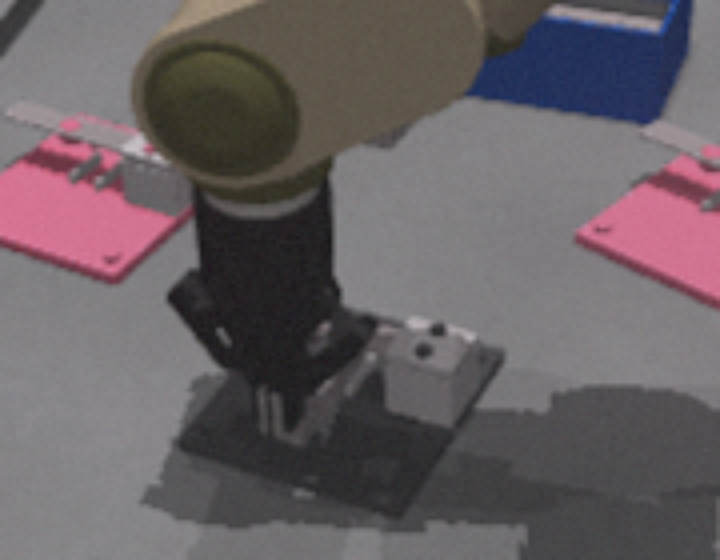

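View pics/top3.png

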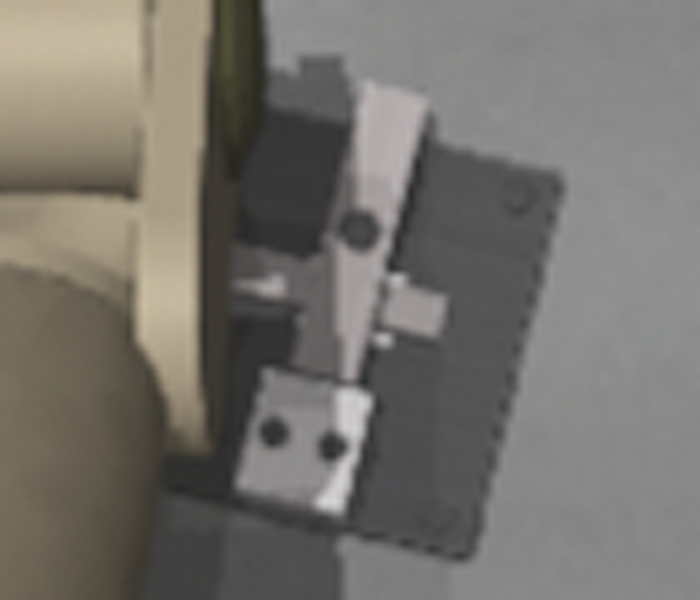

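```bash
python3 -c "
from h import *
for a in((405,303),(445,315)):
    print(w2f(cast('top',(a[0]+.5)/6.6667-.5+195,(a[1]+.5)/6.6667-.5+170,.0213)))
"
```

```text
[ 10.92616241 -19.26498468  21.3       ]
[  9.85772874 -34.73453917  21.3       ]
```

The thin end has moved from (405,303) to (445,315), about 15.5 mm, so another 7 mm is needed.

Call:
{"name": "send_rows", "arguments": {"targets": [[-0.05,0,0,0,0,0,0],[-0.1,0,0,0,0,0,0],[-0.14,0,0,0,0,0,0],[-0.14,0,0,0,0,0,0],[-0.14,0,0,0,0,0,0]]}}

```text
time_s: 11.18
position: [0.6024, 0.126, 0.0313]
tool_rot: [[0.22, 0.975, -0.0], [0.975, -0.22, -0.0], [-0.0, -0.0, -1.0]]
ft_force: [-0.3, 0.2, -0.2]
grip_width: 0.0
```

Call:
{"name": "send_rows", "arguments": {"targets": [[0.3,0,0,0,0,0,0],[0.6,0,-0.2,0,0,0,0],[0.6,0,-0.8,0,0,0,0],[0.3,0.2,-1.0,0,0,0,0],[-0.4,0.3,-1.0,0,0,0,0]]}}

```text
time_s: 11.8
position: [0.6137, 0.1031, 0.0823]
tool_rot: [[0.218, 0.976, 0.003], [0.976, -0.218, -0.0], [0.0, 0.003, -1.0]]
ft_force: [1.1, -0.2, -0.5]
grip_width: -0.0002
```

```bash
python3 -c "
from h import *
plan(28,0,60)"
```

```text
t 11.8 F [ 1.06 -0.2  -0.54] fix [23.59 54.11 82.25]
shift [-1.082  0.086  0.445] rot [ 0.019 -0.003  0.005]
```

Call:
{"name": "send_rows", "arguments": {"targets": [[-0.5,0.07,0,0,0,0,0],[-1.0,0.07,0,0,0,0,0],[-1.0,0.07,0.2,0,0,0,0],[-1.0,0.07,0.4,0,0,0,0],[-1.0,0.07,0.4,0,0,0,0]]}}

```text
time_s: 12.42
position: [0.6046, 0.0545, 0.06]
tool_rot: [[0.219, 0.976, -0.002], [0.976, -0.219, 0.0], [-0.0, -0.002, -1.0]]
ft_force: [-0.0, 0.1, -0.1]
grip_width: 0.0004
```

```bash
python3 -c "
from h import *
plan(28,0,54)"
```

```text
t 12.425 F [-0.04  0.12 -0.1 ] fix [25.33  4.64 59.98]
shift [-0.093  0.054  0.119] rot [-0.017  0.001 -0.004]
```

Call:
{"name": "send_rows", "arguments": {"targets": [[-0.09,0.05,0,0,0,0,0],[-0.09,0.05,0.08,0,0,0,0],[-0.09,0.05,0.12,0,0,0,0],[-0.09,0.05,0.12,0,0,0,0],[-0.09,0.05,0.12,0,0,0,0]]}}

```text
time_s: 13.05
position: [0.6065, 0.0489, 0.0554]
tool_rot: [[0.22, 0.975, 0.0], [0.975, -0.22, -0.0], [0.0, 0.0, -1.0]]
ft_force: [-0.0, -0.6, -0.0]
grip_width: -0.0002
```

Call:
{"name": "send_rows", "arguments": {"targets": [[0,0,0.04,0,0,0,0],[0,0,0.08,0,0,0,0],[0,0,0.08,0,0,0,0],[0,0,0.08,0,0,0,0]]}}

```text
time_s: 13.55
position: [0.6066, 0.0488, 0.0514]
tool_rot: [[0.22, 0.975, 0.0], [0.975, -0.22, 0.0], [0.0, 0.0, -1.0]]
ft_force: [0.9, 0.1, 0.9]
grip_width: 0.0002
```

```bash
python3 -c "
from h import *
plan(28,0,54)"
```

```text
t 13.55 F [0.91 0.1  0.93] fix [28.47 -0.49 51.37]
shift [ 0.01  -0.009 -0.053] rot [ 0.001 -0.    -0.01 ]
```

Call:
{"name": "send_rows", "arguments": {"targets": [[0,0,0.02,0,0,0,0],[0,0,0.04,0,0,0,0],[0,0,0.05,0,0,0,0],[0,0,0.05,0,0,0,0]]}}

```text
time_s: 14.05
position: [0.6067, 0.0488, 0.049]
tool_rot: [[0.22, 0.975, 0.0], [0.975, -0.22, -0.0], [0.0, 0.0, -1.0]]
ft_force: [0.6, 0.8, 2.9]
grip_width: -0.0002
```

Call:
{"name": "send_rows", "arguments": {"targets": [[0,0,0.015,0,0,0,0],[0,0,0.015,0,0,0,0],[0,0,0.015,0,0,0,0]]}}

```text
time_s: 14.42
position: [0.6067, 0.0488, 0.0483]
tool_rot: [[0.22, 0.975, 0.001], [0.975, -0.22, -0.0], [0.0, 0.001, -1.0]]
ft_force: [1.5, -0.1, 4.3]
grip_width: 0.0001
```

Call:
{"name": "send_rows", "arguments": {"targets": [[0,0,0.015,0,0,0,0],[0,0,0.015,0,0,0,0],[0,0,0.015,0,0,0,0]]}}

```text
time_s: 14.8
position: [0.6068, 0.0488, 0.0476]
tool_rot: [[0.22, 0.975, 0.001], [0.975, -0.22, -0.0], [0.0, 0.001, -1.0]]
ft_force: [1.5, -0.4, 6.1]
grip_width: -0.0003
```

Call:
{"name": "send_rows", "arguments": {"targets": [[0,0,0.015,0,0,0,0],[0,0,0.015,0,0,0,0],[0,0,0.015,0,0,0,0]]}}

```text
time_s: 15.18
position: [0.6069, 0.0487, 0.0471]
tool_rot: [[0.22, 0.975, 0.001], [0.975, -0.22, -0.0], [0.0, 0.001, -1.0]]
ft_force: [0.9, -0.2, 6.4]
grip_width: -0.0001
```

Call:
{"name": "send_rows", "arguments": {"targets": [[0,0,0.01,0,0,0,0],[0,0,0.01,0,0,0,0],[0,0,0.01,0,0,0,0]]}}

```text
time_s: 15.55
position: [0.6069, 0.0488, 0.0468]
tool_rot: [[0.22, 0.975, 0.001], [0.975, -0.22, -0.0], [0.0, 0.001, -1.0]]
ft_force: [0.2, 0.4, 7.8]
grip_width: 0.0003
```

```bash
python3 -c "
from h import *
for i in range(6):
    vision.get_image('top'); s=status.observe(); print(s['ft_force'].round(2),s['position'][2].round(5))"
```

```text
[1.8  0.02 7.98] 0.04679
[1.34 0.24 8.72] 0.04679
[ 0.41 -0.27  9.48] 0.04679
[ 0.49 -0.59  8.29] 0.04679
[ 0.71 -0.29  8.36] 0.04679
[0.61 0.36 8.52] 0.04679
```

Mean is about 8.5 N at 46.8 mm. I need roughly 0.35 mm more.

Call:
{"name": "send_rows", "arguments": {"targets": [[0,0,0.011,0,0,0,0],[0,0,0.011,0,0,0,0],[0,0,0.011,0,0,0,0],[0,0,0.011,0,0,0,0],[0,0,0.011,0,0,0,0]]}}

```text
time_s: 16.48
position: [0.607, 0.0487, 0.0464]
tool_rot: [[0.22, 0.975, 0.002], [0.975, -0.22, -0.0], [0.0, 0.002, -1.0]]
ft_force: [0.5, 0.1, 9.3]
grip_width: -0.0003
```

```bash
python3 -c "
from h import *
for i in range(10):
    vision.get_image('top'); s=status.observe(); print(s['ft_force'].round(2),s['position'][2].round(5))
import cv2
p,d=vision.get_image('top'); cv2.imwrite('pics/top4.png',cv2.resize(p[170:260,195:300],(700,600),interpolation=cv2.INTER_CUBIC)[:,:,::-1])
p,d=vision.get_image('side'); cv2.imwrite('pics/side4.png',cv2.resize(p[150:290,180:360],(720,560))[:,:,::-1])
plan(28,0,90)"
```

```text
[ 0.02 -0.27  9.18] 0.04641
[ 0.35 -0.04  9.55] 0.0464
[ 0.07 -0.59  9.1 ] 0.04644
[ 0.51  0.22 10.42] 0.04641
[ 0.8  -0.17  9.64] 0.04643
[ 1.06 -0.1  10.  ] 0.04641
[-0.24 -0.44  9.06] 0.04641
[ 0.5  -0.23  9.14] 0.04642
[ 0.16 -0.5   9.15] 0.04641
[-0.43 -0.22  9.58] 0.04643
t 17.075 F [-0.17 -0.38  9.64] fix [28.89 -0.45 46.39]
shift [ 0.009 -0.016 -0.872] rot [ 0.012 -0.001 -0.01 ]
```

View pics/side4.png

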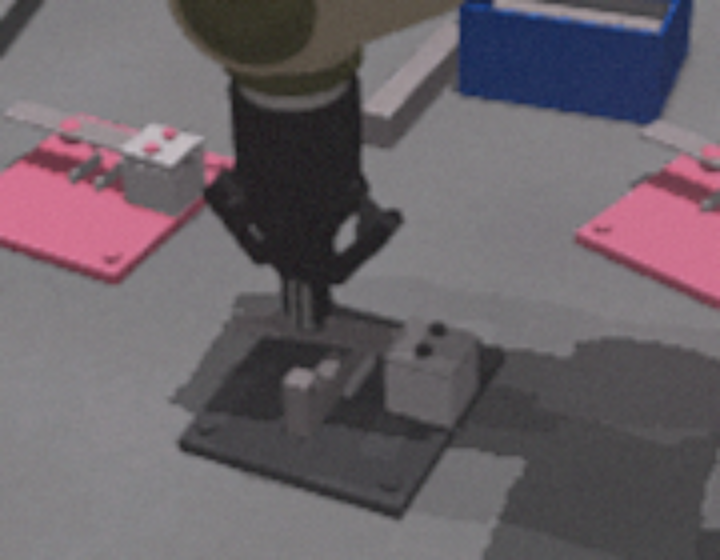

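Call:
{"name": "send_rows", "arguments": {"targets": [[0,0,0.005,0,0,0,0],[0,0,0.005,0,0,0,0],[0,0,0.005,0,0,0,0],[0,0,0.005,0,0,0,0],[0,0,0.005,0,0,0,0]]}}

```text
time_s: 17.7
position: [0.607, 0.0488, 0.0462]
tool_rot: [[0.22, 0.975, 0.002], [0.975, -0.22, -0.0], [0.0, 0.002, -1.0]]
ft_force: [0.0, -0.6, 10.9]
grip_width: -0.0002
```

```bash
python3 -c "
from h import *
for i in range(10):
    vision.get_image('top'); s=status.observe(); print(s['ft_force'].round(2),s['position'][2].round(5))"
```

```text
[-0.58 -0.18 11.34] 0.04623
[-1.05 -0.4  11.21] 0.04625
[-0.05 -0.16 10.39] 0.04625
[-1.16  0.15 10.04] 0.04624
[-0.07 -0.34 10.11] 0.04627
[ 0.25 -0.85 10.31] 0.04623
[-0.41  0.59  9.87] 0.04626
[0.28 0.68 9.87] 0.04625
[ 0.28 -0.48 10.1 ] 0.04621
[ 0.53 -1.06 10.13] 0.04626
```

Call:
{"name": "send_rows", "arguments": {"targets": [[0,0,-0.1,0,0,0,0],[0,0,-0.5,0,0,0,0],[0,0,-1.2,0,0,0,0],[0,0,-2.0,0,0,0,0],[-1,0,-2.2,0,0,0,0]]}}

```text
time_s: 18.82
position: [0.596, 0.0016, 0.1572]
tool_rot: [[0.216, 0.976, 0.003], [0.976, -0.216, -0.0], [0.001, 0.003, -1.0]]
ft_force: [1.3, -0.9, -0.8]
grip_width: 0.0002
```

Call:
{"name": "send_rows", "arguments": {"targets": [[-1,0,0,0,0,0,0],[-2,0,0,0,0,0,0],[-3,0,0,0,0,0,0],[-3,0,0,0,0,0,0],[-3,0,0,0,0,0,0]]}}

```text
time_s: 19.45
position: [0.5622, -0.1457, 0.1548]
tool_rot: [[0.22, 0.975, -0.001], [0.975, -0.22, 0.001], [0.001, -0.002, -1.0]]
ft_force: [0.4, 0.8, -0.5]
grip_width: -0.0001
```

```bash
python3 -c "
from h import *
import cv2
p,d=vision.get_image('top'); cv2.imwrite('pics/top5f.png',p[:,:,::-1]); cv2.imwrite('pics/top5.png',cv2.resize(p[170:260,195:300],(700,600),interpolation=cv2.INTER_CUBIC)[:,:,::-1])
p,d=vision.get_image('side'); cv2.imwrite('pics/side5.png',cv2.resize(p[210:285,215:320],(735,525),interpolation=cv2.INTER_CUBIC)[:,:,::-1])
plan(28,0,90)"
```

```text
t 19.55 F [ 0.19 -0.2  -0.41] fix [  27.89 -199.26  155.01]
shift [3.985e+00 3.000e-03 1.302e+00] rot [-0.006 -0.003  0.   ]
```

View pics/top5.png

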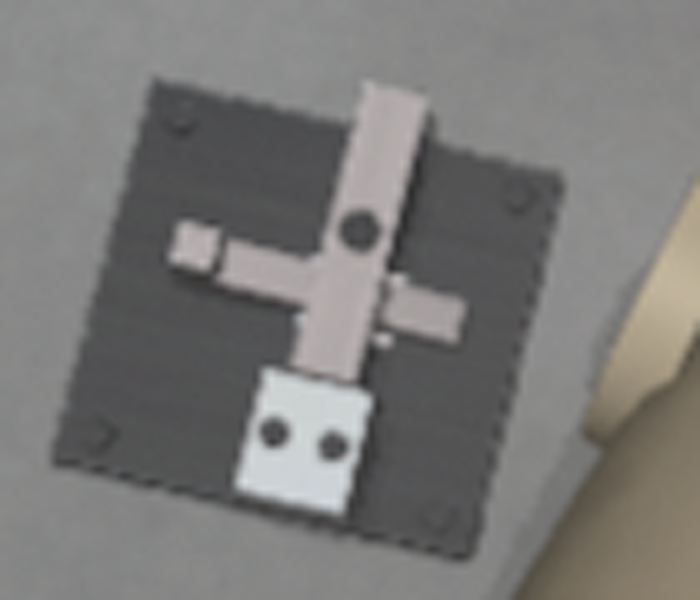

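View pics/side5.png

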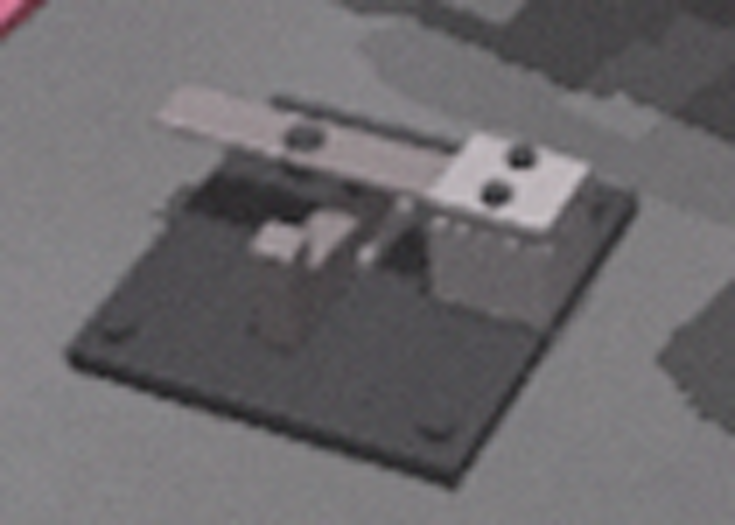

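The key lies flat between the guides with its lug at (195,245) in the crop. The leaf has sprung back and the arm is clear, so I'm handing in.

```bash
python3 -c "
from h import *
a=(195,245);print(w2f(cast('top',(a[0]+.5)/6.6667-.5+195,(a[1]+.5)/6.6667-.5+170,.052)))
print(env.close_job())"
```

```text
[ 8.97723407 57.062229   52.        ]
the job is handed in; nothing more can be done
None
```

The finger now gives about 6.2 mm under a 10 N press, inside the 6 ± 1 mm target. I handed the job in at about 20 s of the 72 s allowed; no verdict is reported.

- **First press:** the stud gave about 10.9 mm at 9.8 N, held for well over half a second with the key untouched.
- **Key:** I pushed it in by its lug with closed fingers, about 20–22 mm. The arm's travel says about 22 mm and the camera about 20.5 mm. It now sits at about fixture y 4 mm and x 9 mm, both within limits.
- **Proving press:** with the key let go, the stud top stood 46.25 mm up at 10–11 N. At 9.5 N just before, it stood at 46.4 mm.
- **Load on the leaf:** the highest reading was about 11.3 N, against the 15 N limit.
- **Last pictures:** the key lies flat between its guides, the leaf has sprung back, and the arm is clear. I never sent the arm near the bystanders or the pink look-alikes, but I did not re-measure their positions at the end.

Force readings scattered by about ±0.7 N. I took the give from the arm's own height reading, so the true stud height may differ by a few tenths of a millimetre.

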